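Make up a fused three-cell parallel group in the test fixture

ROBOT

A 6-joint arm with a two-finger parallel gripper is mounted at the origin on a cart in front of the work surface, level with it; the furniture and walls round the work are solid. World frame = base frame: x ahead of the robot, y to its left, z up, the work surface at z = 0. Lengths are in m, angles in rad, forces in N, time in s.
With the tool pointing down it reaches from about 0.25 to 0.775 m from the base axis. Payload 4 kg.
Tool frame: the origin (TCP) lies midway between the tips of the shut fingers; the grasp point (between the pads) lies 19 mm behind it (robot.hold_point_z is the distance from the TCP to the grasp point, in m); z points along the fingers, y is the line along which they close (so a half turn about z gives the same grasp; the last joint's range is limited). The gripper opens to 94 mm and grips with 3 to 60 N. Pads are 16 mm wide; open, the fingers measure 119 mm over their backs; the gripper's body (75 mm by 177 mm) begins 78 mm behind the grasp point.
Start: joints at [1.125, 0.087, 1.371, -0, 1.684, -0.103], TCP at [0.185, 0.518, 0.206] pointing down, gripper open.
Joint ranges: [-3.1, 3.1], [-0.76, 2.03], [0.27, 2.55], [-1.08, 4.22], [0.17, 2.65], [-2.57, 2.57]. Speed limits (rad/s): [2.79, 2.79, 3.14, 3.14, 3.14, 3.14].

INTERFACE

Orientations are given as [roll, pitch, yaw] about the fixed x, y, z axes, in that order (R = Rz(yaw) Ry(pitch) Rx(roll)).
In Python, from bench import readout, imaging, robot gives the robot as it stands.
- The arm moves only by the tool carry_out, never from a script. Its argument "motion" is text: rows parted by semicolons, each of 7 numbers parted by spaces: the shift along the tool's x, y, z each as a share of 200 mm, from -1 to 1, then the turn, a rotation vector about the tool's x, y, z each as a share of 120 degrees, from -1 to 1, then the opening, from 0 (shut) to 1 (fully open). A call has 1 to 12 rows; each row shifts and turns the commanded pose from where the row before left it, along the tool's axes as they then stand; what a row does not reach is not made up. A row lasts 1/8 s, in which the tool goes at most 62.5 mm and 10.7 degrees, less where a joint would pass 70% of its speed; a pose out of reach is approached as far as the arm can. A call with a number of a shift or a turn outside -1 to 1 is refused whole. A call with a gripper value outside its range is refused whole. The fingers move at their own pace and stop on an object; the grip force is fixed at half the most. Time passes only in rows, so rows that do not move let the fingers close. It gives the time, the measured TCP pose, the force, the opening and the grip force at its end, in the units of the state.
- readout.get_obs(): the state, without advancing time (a new reading comes with each control period).
- imaging.snapshot(name): name is "scene" or "top" or "wrist"; returns a dict with "pixels" (384x512x3 uint8, red, green, blue), "fx", "fy", "cx", "cy" (pixels), "R" (3x3) and "t" (3): a world point X has camera coordinates R X + t. Camera axes: x right, y down, z forward; pixel columns grow to the right and rows downward; lengths in m; the calibration is good to about 2 mm. The wrist camera is an equidistant fisheye: a pixel r from the principal point sees the ray r / f radians off the axis. A picture is of the moment at which its call begins. There is no depth.
- robot.close_job(): hands the job in; it is judged then, once.
The state is a dict: "time": time; "joint_positions": joint angles; "qvel": joint speeds; "joint_torque": joint torques, N m; "tool_pos": TCP position; "ee_rot": TCP orientation; "wrist_force": force on the tool from outside, world axes, zero at the start; "wrist_torque": the same for the moment, N m; "width": finger opening in m; "finger_force": force on a finger pad.
Only numpy, scipy, OpenCV 4.12 (cv2) and the standard library are available. Lean on these libraries where they do the work, as an engineer would, in place of code of your own. Each camera call takes 0.05 s, during which the arm holds its last target. There are 200 camera calls.

TASK

Make up the next parallel test group in the fixture: stand the three green cells upright in its three round pockets, one in each, and then lay the copper busbar flat across their tops with its ends in the slots of the two white end posts. Set the fuse block, clips up, flat into the nest between the four black corner pieces, before or after. The purple cells are another chemistry: leave them standing where they are.

Things in the scene. Friction and masses are not known exactly. Their poses are not given: they have to be found in the camera images.
- green_cell_1: cylindrical lithium cell, plain green sleeve, 21 mm diameter, 70 mm tall, about 70 g, standing upright on the table, bare metal positive end up. Origin: centre of its underside; z up along its axis. One of the three to be used.
- green_cell_2: cylindrical lithium cell, plain green sleeve, 21 mm diameter, 70 mm tall, about 70 g, standing upright on the table, bare metal positive end up. Origin: centre of its underside; z up along its axis. One of the three to be used.
- green_cell_3: cylindrical lithium cell, plain green sleeve, 21 mm diameter, 70 mm tall, about 70 g, standing upright on the table, bare metal positive end up. Origin: centre of its underside; z up along its axis. One of the three to be used.
- purple_cell_1: cylindrical lithium cell, purple sleeve, 21 mm diameter, 70 mm tall, about 70 g, standing upright on the table, bare metal positive end up. Origin: centre of its underside; z up along its axis. Same size as the green ones, other chemistry: not to be used.
- purple_cell_2: cylindrical lithium cell, purple sleeve, 21 mm diameter, 70 mm tall, about 70 g, standing upright on the table, bare metal positive end up. Origin: centre of its underside; z up along its axis. Same size as the green ones, other chemistry: not to be used.
- copper_bar: bare copper busbar, a flat orange-brown bar 25 x 130 x 8 mm with a hole near each end, about 190 g, lying flat on the table. Origin: centre of its underside; its y axis runs along the 130 mm length, x across the 25 mm width, z up.
- fuse_block: open fuse block: black base 34 x 104 mm and 9 mm thick, on it a cartridge fuse in two copper clips (26 mm tall in all), about 120 g, lying flat, clips up. Origin: centre of its underside; y along the 104 mm length, x across the 34 mm width. Grip the base across its 34 mm (only the 9 mm thick base can be gripped).
- fixture: fixed fixture. Origin: centre of the underside of its aluminium plate (134 x 200 x 6 mm); x roughly away from the robot, y along the cell row. Black block (x 14..62, top z = 31 mm) with three round pockets at x = 38, y = -38, 0, 38 mm: 28 mm wide, mouth flared 4 mm more all round, floor z = 8 mm. White end posts at y = +-58..69 mm, x 11..65, z up to 92 mm (their slots: see bar_seat).
- bar_seat (a point): point 38, 0, 78 mm in the fixture's frame, same axes: where the centre of the busbar's underside belongs, over the middle pocket at the level of the seated cells' tops, bar along y. Each white end post has a slot open upward, 33 mm wide in x at the bar, flaring wider above, bottom 10 mm below this point; the bar's ends lie in the slots but the bar rests on the cells.
- fuse_nest: fuse block's nest, fixed on the near part of the fixture plate: grey tray 58 x 134 x 3 mm with four black corner pieces 8 mm high. Origin: centre of its underside, 6 mm above the table; y long, z up. Clear space 44 x 116 mm, floor at z = 3 mm. Long sides open for fingers over |y| < 37 mm; 27 mm or more free from a seated fuse base to the black pocket block.

How it is judged:
On the way, in this order (a step that is already met when the one before it is completed fails the run):
1. a green cell stands upright in each of the three pockets (((x of green_cell_1 in the frame of fixture between 0.032 and 0.044 m and y of green_cell_1 in the frame of fixture between -0.044 and -0.032 m and z of green_cell_1 in the frame of fixture between 0.004 and 0.012 m) or (x of green_cell_2 in the frame of fixture between 0.032 and 0.044 m and y of green_cell_2 in the frame of fixture between -0.044 and -0.032 m and z of green_cell_2 in the frame of fixture between 0.004 and 0.012 m) or (x of green_cell_3 in the frame of fixture between 0.032 and 0.044 m and y of green_cell_3 in the frame of fixture between -0.044 and -0.032 m and z of green_cell_3 in the frame of fixture between 0.004 and 0.012 m)) and ((x of green_cell_1 in the frame of fixture between 0.032 and 0.044 m and y of green_cell_1 in the frame of fixture between -0.006 and 0.006 m and z of green_cell_1 in the frame of fixture between 0.004 and 0.012 m) or (x of green_cell_2 in the frame of fixture between 0.032 and 0.044 m and y of green_cell_2 in the frame of fixture between -0.006 and 0.006 m and z of green_cell_2 in the frame of fixture between 0.004 and 0.012 m) or (x of green_cell_3 in the frame of fixture between 0.032 and 0.044 m and y of green_cell_3 in the frame of fixture between -0.006 and 0.006 m and z of green_cell_3 in the frame of fixture between 0.004 and 0.012 m)) and ((x of green_cell_1 in the frame of fixture between 0.032 and 0.044 m and y of green_cell_1 in the frame of fixture between 0.032 and 0.044 m and z of green_cell_1 in the frame of fixture between 0.004 and 0.012 m) or (x of green_cell_2 in the frame of fixture between 0.032 and 0.044 m and y of green_cell_2 in the frame of fixture between 0.032 and 0.044 m and z of green_cell_2 in the frame of fixture between 0.004 and 0.012 m) or (x of green_cell_3 in the frame of fixture between 0.032 and 0.044 m and y of green_cell_3 in the frame of fixture between 0.032 and 0.044 m and z of green_cell_3 in the frame of fixture between 0.004 and 0.012 m)) and angle between each of green_cell_1, green_cell_2, green_cell_3's own z axis and vertical below 0.1 rad), for 0.2 s.
2. the busbar lies flat across the three cells, its ends in the post slots (all of step 1 and x of copper_bar in the frame of fixture between 0.03 and 0.046 m and y of copper_bar in the frame of fixture between -0.012 and 0.012 m and z of copper_bar in the frame of fixture between 0.074 and 0.082 m and angle between copper_bar's own z axis and vertical below 0.08 rad and angle between the y axis of copper_bar and the y axis of fixture, either way round below 0.15 rad), for 0.2 s.
At the end, for the whole second after the job is handed in: A green cell upright on the floor of each pocket, within 6 mm of centre; busbar flat on all three, within 8 mm across and 12 mm along; fuse block flat in its nest (8 mm, 9 mm), both within 0.15 rad of the row; purple cells upright, within 20 mm of their start; all released, at rest (all of step 2 and x of fuse_block in the frame of fuse_nest between -0.008 and 0.008 m and y of fuse_block in the frame of fuse_nest between -0.009 and 0.009 m and z of fuse_block in the frame of fuse_nest between 0 and 0.006 m and angle between fuse_block's own z axis and vertical below 0.08 rad and angle between the y axis of fuse_block and the y axis of fuse_nest, either way round below 0.15 rad and distance of each of purple_cell_1, purple_cell_2 from where it was at the start of the episode below 0.02 m and angle between each of purple_cell_1, purple_cell_2's own z axis and vertical below 0.1 rad and linear speed of each of green_cell_1, green_cell_2, green_cell_3, copper_bar, fuse_block below 0.02 m/s); the robot touches nothing.
It fails at once if a purple cell is moved more than 20 mm or tipped (purple_cell_1) (distance of purple_cell_1 from where it was at the start of the episode above 0.02 m or angle between purple_cell_1's own z axis and vertical above 0.3 rad).
It fails at once if a purple cell is moved more than 20 mm or tipped (purple_cell_2) (distance of purple_cell_2 from where it was at the start of the episode above 0.02 m or angle between purple_cell_2's own z axis and vertical above 0.3 rad).
It also fails if it takes over 118 s, if anything falls off the work surface, if the arm or the gripper's body presses on something with over 40 N, if the wrist force passes 120 N, or if a joint passes its speed limit or range.

## Working session

There is one attempt and no reset: what is moved stays moved. The work goes in short steps, Python scripts to look and compute and a tool call to move; the robot and the scene stay as the last step left them, time stands still between calls to the robot, and variables do not carry over. Pictures are saved under pics/ and viewed, at most 14 in all, crops included, and the job is handed in when it is done.

Besides the shell and the picture viewer there is one more tool, called after "Request:" as a command line: name --argument value ..., lists and objects as JSON in quotes. carry_out: Moves the arm, as the interface text tells. Its arguments: {"type":"object","properties":{"motion":{"type":"string"}},"required":["motion"]}

```bash
mkdir -p pics; ls; python3 - <<'E'
from bench import readout, imaging, robot
import cv2
for n in ("scene","top","wrist"):
    s=imaging.snapshot(n); cv2.imwrite(f"pics/{n}0.png",s["pixels"][:,:,::-1])
    print(n,s["fx"],s["fy"],s["cx"],s["cy"],s["R"],s["t"])
o=readout.get_obs();print(o, robot.hold_point_z)
E
```

```text
pics
scene 366.5596757479906 366.5596757479906 257.25032060250163 191.92482505951054 [[ 0.42713082 -0.90415186 -0.00828658]
 [-0.51781122 -0.23708592 -0.8219865 ]
 [ 0.74123599  0.35538665 -0.56944669]] [-0.19417425  0.3286474   0.57906346]
top 373.622203863391 373.622203863391 247.25949681412033 189.99159495665694 [[-0.00150471 -0.99985679 -0.0168562 ]
 [-0.99480805  0.00321195 -0.10171842]
 [ 0.10175799  0.01661563 -0.99467041]] [0.06525549 0.50585097 1.080851  ]
wrist 297.3186396354542 297.3186396354542 255.98927103834083 193.3803381684134 [[ 0.33604266  0.94184529 -0.00166691]
 [ 0.91482205 -0.32597905  0.23840779]
 [ 0.22399988 -0.08164011 -0.97116371]] [-0.54697629 -0.02534175  0.39042115]
{'time': 0.15, 'joint_positions': array([ 1.12490243e+00,  8.78013238e-02,  1.37189960e+00,  1.96101226e-06,
        1.68358482e+00, -1.03120364e-01]), 'qvel': array([ 9.16430244e-05, -1.04393341e-03, -3.54912439e-03, -2.79571939e-04,
       -8.64211816e-04,  2.57380743e-06]), 'joint_torque': array([ 9.18880542e-04, -3.40647089e+01, -3.02792251e+01,  7.17447395e-02,
        3.05564934e-02, -1.24633075e-04]), 'tool_pos': array([0.18468922, 0.51762198, 0.20456805]), 'ee_rot': array([-3.13990876e+00, -1.76221039e-04,  2.79881919e+00]), 'wrist_force': array([-0.01323952,  0.28778453, -0.4013103 ]), 'wrist_torque': array([-0.0051401 ,  0.07796905,  0.05218503]), 'finger_force': 0.0, 'width': 0.09370180498817056} 0.0188
```

View pics/scene0.png

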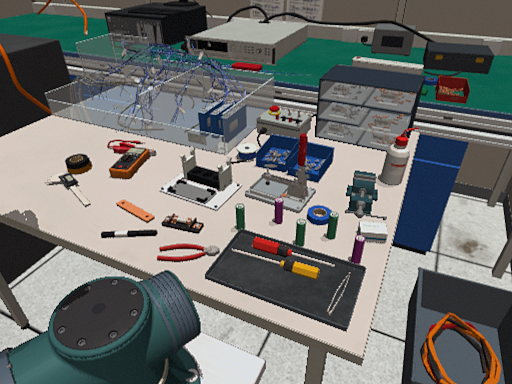

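View pics/top0.png

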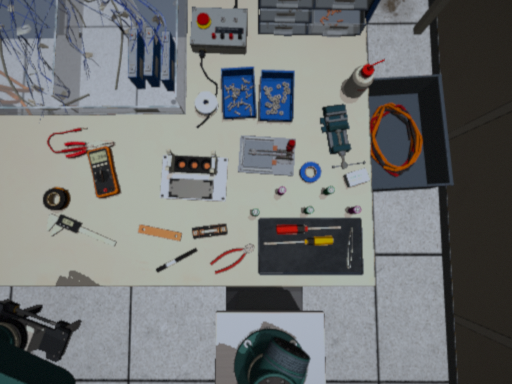

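View pics/wrist0.png

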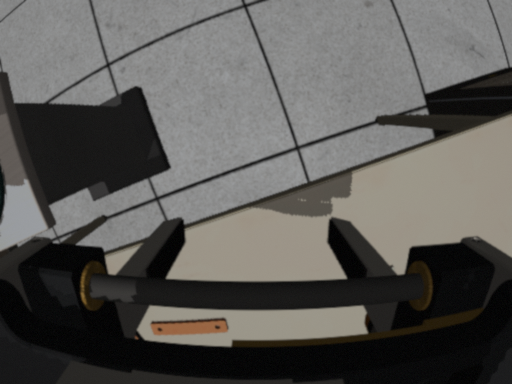

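```bash
cat > h.py <<'E'
import numpy as np, cv2, sys
from scipy.spatial.transform import Rotation as Ro
from bench import readout, imaging, robot
def ray(s,uv,name):
    x,y=(uv[0]-s["cx"])/s["fx"],(uv[1]-s["cy"])/s["fy"]
    if name=="wrist":
        r=np.hypot(x,y)+1e-12; d=np.array([x/r*np.sin(r),y/r*np.sin(r),np.cos(r)])
    else: d=np.array([x,y,1.])
    return -s["R"].T@s["t"], s["R"].T@(d/np.linalg.norm(d))
def at(s,uv,name,z):
    c,d=ray(s,uv,name); return c+d*(z-c[2])/d[2]
def tri(rays):
    A=np.zeros((3,3));b=np.zeros(3)
    for c,d in rays:
        P=np.eye(3)-np.outer(d,d);A+=P;b+=P@c
    X=np.linalg.solve(A,b); return X,max(np.linalg.norm(np.cross(X-c,d)) for c,d in rays)
def proj(s,X,name):
    p=s["R"]@np.asarray(X,float)+s["t"]
    if name=="wrist":
        r=np.hypot(p[0],p[1]);t=np.arctan2(r,p[2]);q=p[:2]/(r+1e-12)*t
    else: q=p[:2]/p[2]
    return np.array([q[0]*s["fx"]+s["cx"],q[1]*s["fy"]+s["cy"]])
def goto(x,y,z,yaw,n=None,o=None):
    """print row (tool axes shares) from the measured pose to TCP target, tool straight down, tool-x yaw"""
    o=o or readout.get_obs()
    R0=Ro.from_euler("xyz",o["ee_rot"]); R1=Ro.from_euler("xyz",[np.pi,0,yaw])
    d=R0.inv().apply(np.array([x,y,z])-o["tool_pos"]); w=(R0.inv()*R1).as_rotvec(degrees=True)
    k=n or int(max(np.ceil(np.linalg.norm(d)/.06),np.ceil(np.linalg.norm(w)/10.5),1))
    print("rows",k,"shift/row",(d/.2/k).round(4),"turn/row",(w/120/k).round(4),"| tot mm",(d*1e3).round(1),"deg",w.round(2))
E
python3 - <<'E'
from h import *
import pickle
S={n:imaging.snapshot(n) for n in("scene","top")}
pickle.dump(S,open("S0.pkl","wb"))
def crop(n,x0,y0,x1,y1,k): return cv2.resize(S[n]["pixels"][y0:y1,x0:x1,::-1],None,fx=k,fy=k,interpolation=cv2.INTER_CUBIC)
a=crop("top",130,145,370,245,3.3); b=crop("scene",110,150,380,270,2.9)
w=max(a.shape[1],b.shape[1]);
pad=lambda i:cv2.copyMakeBorder(i,0,0,0,w-i.shape[1],0)
im=np.vstack([pad(a)[:,:],pad(b)])[:600];im=im[:,:800];print(a.shape,b.shape,im.shape);cv2.imwrite("pics/c1.png",im)
for n,s in S.items():
    hsv=cv2.cvtColor(s["pixels"],cv2.COLOR_RGB2HSV)
    for c,lo,hi in(("green",(55,70,30),(90,255,255)),("purple",(130,60,30),(170,255,255)),("copper",(5,120,80),(18,255,255))):
        k,l,st,ce=cv2.connectedComponentsWithStats(cv2.inRange(hsv,lo,hi))
        for i in range(1,k):
            if 12<st[i,4]<800 and 120<ce[i][0]<375 and 140<ce[i][1]<270: print(n,c,st[i],ce[i].round(1))
E
```

```text
(330, 792, 3) (348, 783, 3) (600, 792, 3)
scene green [236 206   8  24 152] [239.9 217.7]
scene green [327 215  11  24 173] [331.7 226.8]
scene green [296 221   9  25 164] [299.9 234.2]
scene purple [274 198  10  26 172] [278.1 211.2]
scene purple [351 234  15  31 226] [357.4 249.9]
scene copper [109 149  40  29 261] [126.4 167.9]
scene copper [282 193   5   4  13] [283.8 194.8]
scene copper [117 200  37  21 286] [135.  210.2]
scene copper [171 217   5   7  19] [173.1 220.3]
top purple [278 189   5   6  16] [279.2 191.9]
top purple [348 208   8   5  30] [351.5 210.4]
top copper [371 143   8  20  38] [372.8 153.8]
top copper [179 162   6   6  30] [181.5 164.3]
top copper [192 162   6   6  30] [194.2 164.7]
top copper [204 163   6   6  32] [206.5 165.5]
top copper [139 225  42  15 288] [159.3 232.2]
```

View pics/c1.png

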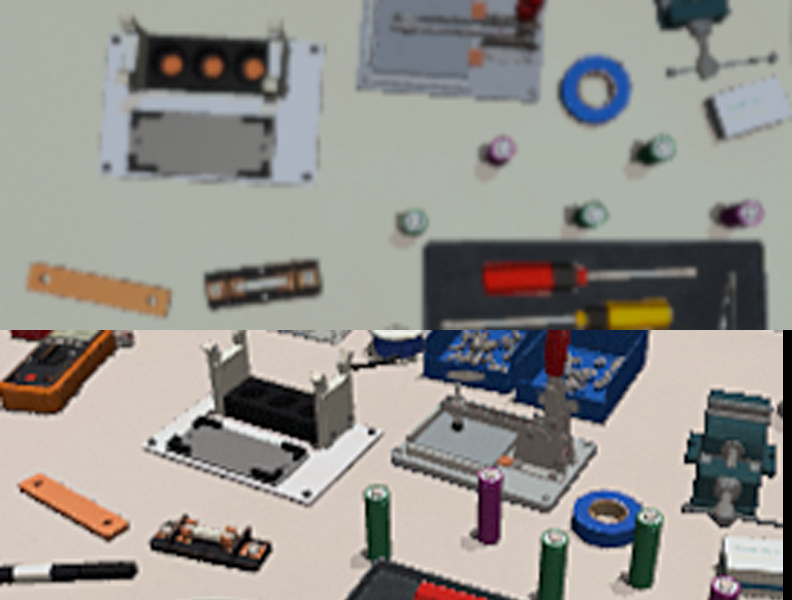

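```bash
python3 - <<'E'
from h import *
import pickle
S=pickle.load(open("S0.pkl","rb"));T=S["top"];C=S["scene"]
T_=lambda x,y:(x/3.3+130,y/3.3+145); C_=lambda x,y:(x/2.9+110,(y-330)/2.9+150)
P=dict(gA=((413,222),(377,492)),gB=((594,214),(553,538)),gC=((662,149),(648,517)),p1=((501,150),(490,475)),
 barL=((42,279),(38,486)),barR=((158,299),(112,524)),fuseL=((208,287),(172,540)),fuseR=((320,279),(258,553)))
for k,(a,b) in P.items():
    a,b=T_(*a),C_(*b); X,e=tri([ray(T,a,"top"),ray(C,b,"scene")]); print(k,X.round(4),"err",round(e,4))
print("p2",at(T,T_(751,213),"top",.07))
for u in((181.5,164.3),(194.2,164.7),(206.5,165.5)): print("floor",at(T,u,"top",.008).round(4))
print("bar",at(T,(159.3,232.2),"top",.008)); 
for u in((115,36),(323,44),(318,184),(100,173)): print("plate",at(T,T_(*u),"top",.006).round(4))
s=imaging.snapshot("wrist");print("cam",-s["R"].T@s["t"],"axis",s["R"][2])
E
```

```text
gA [0.439  0.0396 0.0711] err 0.0018
gB [ 0.4447 -0.1137  0.0706] err 0.0001
gC [ 0.5004 -0.1733  0.071 ] err 0.0006
p1 [ 0.5005 -0.0361  0.0707] err 0.0015
barL [0.3911 0.3769 0.0054] err 0.0019
barR [0.3719 0.2713 0.0089] err 0.0003
fuseL [ 0.3853  0.2242 -0.0035] err 0.0051
fuseR [0.3886 0.1259 0.0139] err 0.0015
p2 [ 0.44516843 -0.24736689  0.07      ]
floor [0.5871 0.2644 0.008 ]
floor [0.5857 0.2256 0.008 ]
floor [0.5831 0.1881 0.008 ]
bar [0.38186171 0.32760696 0.008     ]
plate [0.6137 0.3163 0.006 ]
plate [0.6052 0.1233 0.006 ]
plate [0.4757 0.1274 0.006 ]
plate [0.4863 0.3274 0.006 ]
cam [0.11956695 0.53884663 0.38478554] axis [ 0.22439862 -0.08079384 -0.97114243]
```

```bash
python3 - <<'E'
from h import *
goto(.185,.518,.22,np.pi/2,8)
o=readout.get_obs();o["ee_rot"]=np.array([np.pi,0,np.pi/2]);o["tool_pos"]=np.array([.185,.518,.22]);goto(.45,.14,.2,np.pi/2,o=o)
E
```

```text
rows 8 shift/row [-0.0001  0.0001 -0.0093] turn/row [-0.      0.      0.0733] | tot mm [ -0.1   0.2 -14.9] deg [-3.000e-02  2.000e-02  7.036e+01]
rows 8 shift/row [-0.2362  0.1656  0.0125] turn/row [0. 0. 0.] | tot mm [-378.  265.   20.] deg [0. 0. 0.]
```

Request:
carry_out --motion "0 0 0 0 0 0.0733 1; 0 0 0 0 0 0.0733 1; 0 0 0 0 0 0.0733 1; 0 0 0 0 0 0.0733 1; 0 0 0 0 0 0.0733 1; 0 0 0 0 0 0.0733 1; 0 0 0 0 0 0.0733 1; 0 0 0 0 0 0.0733 1"

```text
time: 1.3
tool_pos: [0.1848, 0.518, 0.2054]
ee_rot: [-3.141, 0.0, 1.566]
wrist_force: [-0.5, 1.0, 0.9]
width: 0.094
finger_force: 0.0
```

Request:
carry_out --motion "-0.236 0.166 0 0 0 0 1; -0.236 0.166 0 0 0 0 1; -0.236 0.166 0 0 0 0 1; -0.236 0.166 0 0 0 0 1; -0.236 0.166 0 0 0 0 1; -0.236 0.166 0 0 0 0 1; -0.236 0.166 0 0 0 0 1; -0.236 0.166 0 0 0 0 1; 0 0 0 0 0 0 1; 0 0 0 0 0 0 1"

```text
time: 2.55
tool_pos: [0.4501, 0.1406, 0.2054]
ee_rot: [-3.141, -0.001, 1.57]
wrist_force: [0.2, 0.1, -0.0]
width: 0.0939
finger_force: 0.0
```

```bash
python3 - <<'E'
from h import *
import pickle
s=imaging.snapshot("wrist");pickle.dump(s,open("w1.pkl","wb"));cv2.imwrite("pics/w1.png",s["pixels"][:,:,::-1])
o=readout.get_obs();print(o["time"],o["tool_pos"],o["ee_rot"],o["joint_positions"]);goto(.53,.16,.17,np.pi/2)
for X in((.382,.3276,.008),(.387,.175,0),(.5857,.226,.008),(.439,.04,.07)):print(proj(s,X,"wrist"))
E
```

```text
2.6 [0.44987056 0.14121066 0.20546776] [-3.14122528e+00 -6.32877153e-04  1.57166326e+00] [ 1.83306743e-01 -8.87684120e-02  1.54662181e+00  6.93464340e-04
  1.68398569e+00  1.82517931e-01]
rows 2 shift/row [0.0467 0.2004 0.0886] turn/row [-0.0001 -0.0002  0.0002] | tot mm [18.7 80.2 35.5] deg [-0.02 -0.04  0.05]
[203.11449031  31.77223706]
[208.13842301 147.16396565]
[360.30871909 110.60313738]
[247.07890184 266.90127441]
```

View pics/w1.png

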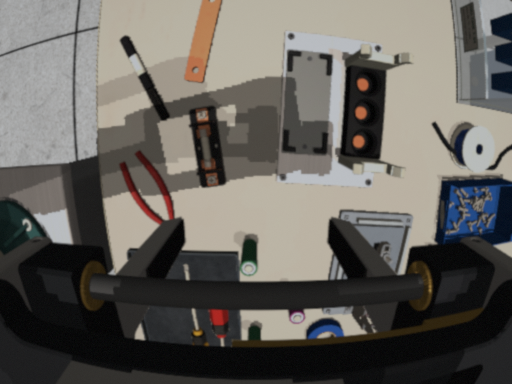

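Request:
carry_out --motion "0.2 0.05 0 0 0 0 1; 0.2 0.05 0 0 0 0 1; 0 0 0 0 0 0 1; 0 0 0 0 0 0 1"

```text
time: 3.1
tool_pos: [0.4695, 0.2212, 0.2055]
ee_rot: [-3.141, 0.0, 1.573]
wrist_force: [-0.3, -0.2, -0.6]
width: 0.0938
finger_force: 0.0
```

```bash
python3 - <<'E'
from h import *
import pickle
s=imaging.snapshot("wrist");pickle.dump(s,open("w2.pkl","wb"));w1=pickle.load(open("w1.pkl","rb"))
up=lambda i,x0,y0,x1,y1,k:cv2.resize(i["pixels"][y0:y1,x0:x1,::-1],None,fx=k,fy=k,interpolation=cv2.INTER_CUBIC)
cv2.imwrite("pics/w1c.png",up(w1,180,0,420,200,3));cv2.imwrite("pics/w2c.png",up(s,160,30,420,230,3))
print(readout.get_obs()["tool_pos"])
E
```

```text
[0.4697019  0.22061468 0.20561531]
```

View pics/w1c.png

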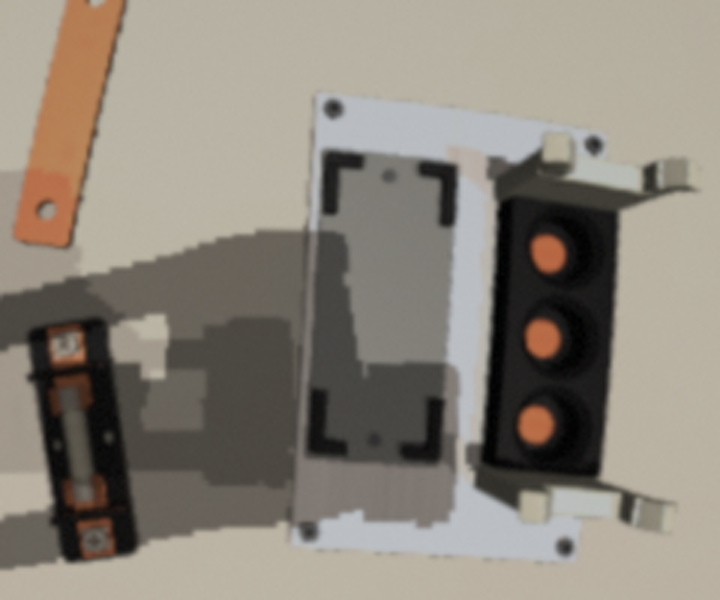

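View pics/w2c.png

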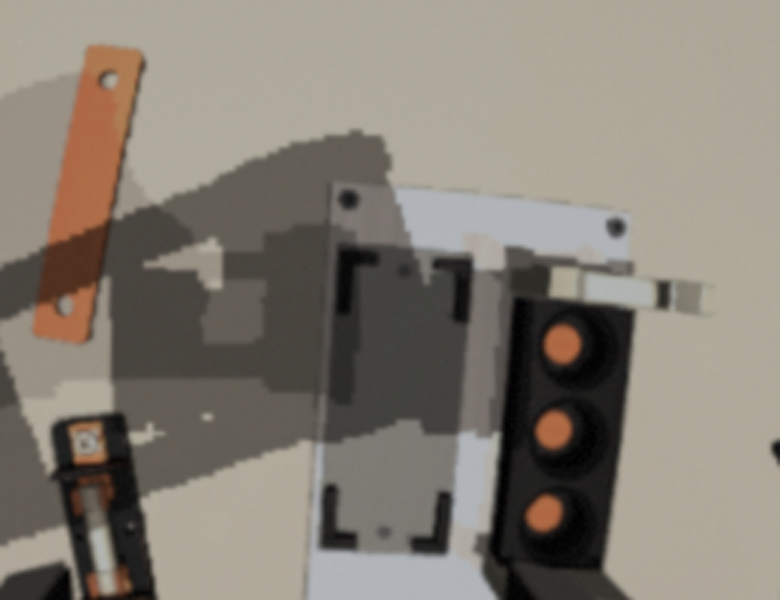

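```bash
python3 - <<'E'
from h import *
import pickle
a=pickle.load(open("w1.pkl","rb"));b=pickle.load(open("w2.pkl","rb"))
A=lambda p:(180+p[0]/3-1/3,p[1]/3-1/3);B=lambda p:(160+p[0]/3-1/3,30+p[1]/3-1/3)
P=dict(f1=((548,254),(562,343)),f2=((543,339),(553,430)),f3=((537,425),(545,513)),plNL=((316,94),(331,182)),bNL=((333,108),(349,199)),bFL=((594,145),(616,227)),
nTL=((325,153),(339,251)),nTR=((457,163),(471,262)),nBR=((440,463),(449,553)),nBL=((308,455),(320,547)),d1=((389,176),(404,271)),d2=((374,439),(384,532)),
barh=((46,209),(65,304)),barh2=((95,0),(108,79)),barc=((69,248),(91,343)),barc2=((13,239),(34,333)),fs=((66,345),(88,442)),fc=((30,325),(53,420)),fc2=((105,318),(124,413)))
for k,(p,q) in P.items():
    X,e=tri([ray(a,A(p),"wrist"),ray(b,B(q),"wrist")]);print(k,X.round(4),round(e*1e3,1))
print("plane")
for k,p,z in(("bNR",(308,531),.006),("bFR",(565,547),.006),("bNL",(333,108),.006),("bFL",(594,145),.006),("fs1",(66,345),.013),("fs2",(95,541),.013),("c1",(30,325),.009),("c2",(105,318),.009),("c3",(137,552),.009),("c4",(68,560),.009),
 ("n1",(325,153),.014),("n2",(457,163),.014),("n3",(440,463),.014),("n4",(308,455),.014),("d1",(389,176),.009),("d2",(374,439),.009),("f1",(548,254),.008),("f2",(543,339),.008),("f3",(537,425),.008)):print(k,at(a,A(p),"wrist",z)[:2].round(4))
for k,p,z in(("bar",(88,45),.008),("bar",(145,60),.008),("bar",(91,343),.008),("bar",(34,333),.008),("h",(65,304),.008),("h",(108,79),.008),("f1",(562,343),.008),("f2",(553,430),.008),("f3",(545,513),.008),("n1",(339,251),.014),("n2",(471,262),.014),("n3",(449,553),.014),("n4",(320,547),.014)):print(k,at(b,B(p),"wrist",z)[:2].round(4))
E
```

```text
f1 [0.5887 0.2616 0.0059] 0.3
f2 [0.5855 0.2233 0.0092] 0.3
f3 [0.5844 0.1853 0.0085] 0.1
plNL [0.4866 0.3283 0.004 ] 0.2
bNL [0.4937 0.3208 0.0078] 0.1
bFL [0.6117 0.3142 0.0076] 0.1
nTL [0.4893 0.2984 0.0148] 0.1
nTR [0.5429 0.295  0.024 ] 0.1
nBR [0.5403 0.1676 0.0106] 0.2
nBL [0.4829 0.1701 0.0099] 0.1
d1 [0.517  0.2906 0.0096] 0.1
d2 [0.5109 0.1774 0.0109] 0.0
barh [0.3718 0.2774 0.0052] 0.2
barh2 [0.3909 0.3759 0.0033] 0.0
barc [0.3818 0.26   0.002 ] 0.7
barc2 [0.357  0.2651 0.0042] 0.2
fs [0.3814 0.2175 0.0106] 0.2
fc [0.3651 0.2268 0.0072] 0.2
fc2 [0.3968 0.2289 0.0034] 0.1
plane
bNR [0.4838 0.1367]
bFR [0.6025 0.1303]
bNL [0.4938 0.3213]
bFL [0.6124 0.3146]
fs1 [0.3816 0.2175]
fs2 [0.3921 0.1337]
c1 [0.3653 0.2267]
c2 [0.3976 0.2286]
c3 [0.4097 0.128 ]
c4 [0.3792 0.1245]
n1 [0.4893 0.2986]
n2 [0.5456 0.2974]
n3 [0.5393 0.168 ]
n4 [0.4826 0.1705]
d1 [0.517  0.2908]
d2 [0.5112 0.1772]
f1 [0.5883 0.2612]
f2 [0.5863 0.2233]
f3 [0.5846 0.1853]
bar [0.3828 0.3909]
bar [0.4077 0.3825]
bar [0.3839 0.2603]
bar [0.3584 0.2653]
h [0.3727 0.2775]
h [0.3919 0.3748]
f1 [0.5878 0.2618]
f2 [0.5856 0.2232]
f3 [0.5845 0.1852]
n1 [0.4894 0.2984]
n2 [0.5448 0.2952]
n3 [0.5398 0.1686]
n4 [0.4827 0.1715]
```

```bash
python3 - <<'E'
from h import *
import pickle
a=pickle.load(open("w1.pkl","rb"));s=pickle.load(open("S0.pkl","rb"))
print(at(a,(248,269),"wrist",.07), tri([ray(a,(248,269),"wrist"),ray(s["top"],(255.2,212.3),"top")]))
goto(.439,.038,.12,np.pi/2)
for n,u in(("tray c1",(424,240)),("tray c2",(765,240))):print(n,at(s["top"],(u[0]/3.3+130,u[1]/3.3+145),"top",.012))
E
```

```text
[0.44006396 0.03714159 0.07      ] (array([0.43903006, 0.04082403, 0.0764424 ]), np.float64(0.0012575449208863914))
rows 4 shift/row [-0.2282 -0.0387  0.1071] turn/row [0.     0.     0.0001] | tot mm [-182.6  -30.9   85.7] deg [0.   0.02 0.07]
tray c1 [0.42433895 0.03099117 0.012     ]
tray c2 [ 0.4237346  -0.27518943  0.012     ]
```

Request:
carry_out --motion "-0.228 -0.038 0.107 0 0 0 0.55; -0.228 -0.038 0.107 0 0 0 0.55; -0.228 -0.038 0.107 0 0 0 0.55; -0.228 -0.038 0.107 0 0 0 0.55; 0 0 0 0 0 0 0.55; 0 0 0 0 0 0 0.55; 0 0 0 0 0 0 0.55"

```text
time: 4.03
tool_pos: [0.4407, 0.0388, 0.121]
ee_rot: [3.139, -0.0, 1.572]
wrist_force: [-0.2, 0.4, -0.9]
width: 0.0516
finger_force: 0.0
```

```bash
python3 - <<'E'
from h import *
s=imaging.snapshot("wrist");cv2.imwrite("pics/w3.png",s["pixels"][:,:,::-1])
o=readout.get_obs();print(o["tool_pos"],o["width"]);goto(.4395,.038,.033,np.pi/2)
for X in((.439,.038,.07),(.4447,-.1157,.07),(.5004,-.1753,.07)):print(proj(s,X,"wrist"))
E
```

```text
[0.44071098 0.03888946 0.12086341] 0.051543314194401585
rows 2 shift/row [-0.0023 -0.0035  0.2197] turn/row [ 0.0005 -0.0001  0.0004] | tot mm [-0.9 -1.4 87.9] deg [ 0.11 -0.02  0.08]
[254.04953137 206.43877664]
[259.82591378 348.93731411]
[307.70592616 382.42524999]
```

View pics/w3.png

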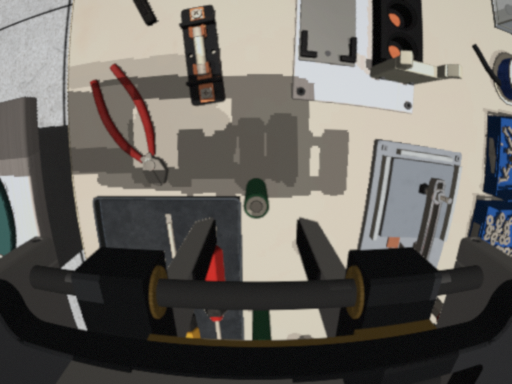

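Request:
carry_out --motion "-0.005 0.003 0.22 0 0 0 0.55; 0 0 0.22 0 0 0 0.55; 0 0 0 0 0 0 0.55; 0 0 0 0 0 0 0; 0 0 0 0 0 0 0; 0 0 0 0 0 0 0; 0 0 0 0 0 0 0; 0 0 0 0 0 0 0"

```text
time: 5.08
tool_pos: [0.4415, 0.0369, 0.0332]
ee_rot: [3.139, -0.0, 1.571]
wrist_force: [-1.0, 0.7, 6.1]
width: 0.0204
finger_force: 30.0
```

Request:
carry_out --motion "0 0 -0.3 0 0 0 0; 0 0 -0.3 0 0 0 0; 0.2236 0.1465 0 0 0 0 0; 0.2236 0.1465 0 0 0 0 0; 0.2236 0.1465 0 0 0 0 0; 0.2236 0.1465 0 0 0 0 0; 0.2236 0.1465 0 0 0 0 0; 0 0 0 0 0 0 0; 0 0 0 0 0 0 0; 0 0 0 0 0 0 0"

```text
time: 6.32
tool_pos: [0.5867, 0.2594, 0.1523]
ee_rot: [3.141, 0.0, 1.569]
wrist_force: [0.1, 0.1, -0.6]
width: 0.0207
finger_force: 30.0
```

```bash
python3 - <<'E'
from h import *
s=imaging.snapshot("wrist");cv2.imwrite("pics/w4.png",s["pixels"][100:300,130:400,::-1])
o=readout.get_obs();print(o["tool_pos"],o["width"]);goto(.588,.2605,.06,np.pi/2)
for X in((.588,.2614,.031),):print(proj(s,X,"wrist"))
E
```

```text
[0.58681974 0.25938934 0.15260913] 0.020573745518624505
rows 2 shift/row [0.0028 0.0028 0.2315] turn/row [ 0.0002 -0.     -0.0004] | tot mm [ 1.1  1.1 92.6] deg [ 0.04 -0.01 -0.09]
[257.52461921 184.61806503]
```

View pics/w4.png

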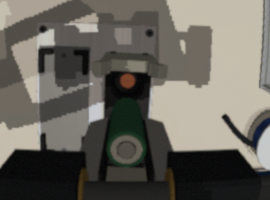

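Request:
carry_out --motion "0.005 0.005 0.2 0 0 0 0; 0 0 0.2 0 0 0 0; 0 0 0.07 0 0 0 0; 0 0 0.07 0 0 0 0; 0 0 0 0 0 0 0; 0 0 0 0 0 0 0"

```text
time: 7.12
tool_pos: [0.5892, 0.2619, 0.0456]
ee_rot: [3.139, -0.001, 1.571]
wrist_force: [-0.1, -0.0, -1.0]
width: 0.0204
finger_force: 30.0
```

Request:
carry_out --motion "0 -0.005 0.017 0 0 0 0; 0 0 0 0 0 0 0; 0 0 0 0 0 0 0.4; 0 0 0 0 0 0 0.4; 0 0 0 0 0 0 0.4; 0 0 -0.3 0 0 0 0.4; 0 0 -0.3 0 0 0 0.4; 0 0 0 0 0 0 0.4"

```text
time: 8.12
tool_pos: [0.5906, 0.2628, 0.1686]
ee_rot: [3.128, -0.005, 1.571]
wrist_force: [0.1, -1.0, 0.4]
width: 0.0379
finger_force: 0.0
```

```bash
python3 - <<'E'
from h import *
o=readout.get_obs();print(o["tool_pos"],o["width"]);goto(.446,-.06,.16,np.pi/2)
E
```

```text
[0.59057999 0.26281061 0.16862664] 0.037854035766798445
rows 6 shift/row [-0.269  -0.1205  0.0043] turn/row [ 0.0011 -0.0004 -0.    ] | tot mm [-322.9 -144.6    5.1] deg [ 0.77 -0.27 -0.01]
```

Request:
carry_out --motion "-0.27 -0.103 0.035 0 0 0 0.55; -0.27 -0.103 0.035 0 0 0 0.55; -0.27 -0.103 0.035 0 0 0 0.55; -0.27 -0.103 0.035 0 0 0 0.55; -0.27 -0.103 0.035 0 0 0 0.55; -0.27 -0.103 0.035 0 0 0 0.55; -0.27 -0.103 0.035 0 0 0 0.55; 0 0 0 0 0 0 0.55; 0 0 0 0 0 0 0.55; 0 0 0 0 0 0 0.55"

```text
time: 9.38
tool_pos: [0.4434, -0.1152, 0.1114]
ee_rot: [3.141, -0.0, 1.573]
wrist_force: [0.5, 0.1, 0.8]
width: 0.0515
finger_force: 0.0
```

```bash
cat >> h.py <<'E'
def capfind(s,X,col="green",rad=45):
    """cap centre (bright blob near predicted X) on z plane"""
    u=proj(s,X,"wrist"); h=cv2.cvtColor(s["pixels"],cv2.COLOR_RGB2HSV)
    m=cv2.inRange(h,(60,60,20),(90,255,255)); yy,xx=np.mgrid[:384,:512]; m[np.hypot(xx-u[0],yy-u[1])>rad]=0
    ys,xs=np.nonzero(m); print("pred",u.round(1),"green bbox",xs.min(),xs.max(),ys.min(),ys.max(),len(xs))
E
python3 - <<'E'
from h import *
s=imaging.snapshot("wrist");cv2.imwrite("pics/w5.png",s["pixels"][:,:,::-1])
o=readout.get_obs();print(o["tool_pos"],o["ee_rot"],o["width"]);goto(.4447,-.1157,.033,np.pi/2)
capfind(s,(.4447,-.1157,.07));print(proj(s,(.5004,-.1753,.07),"wrist"))
E
```

```text
[ 0.44342792 -0.11510311  0.11144992] [ 3.14141076e+00 -4.13066525e-04  1.57317043e+00] 0.05159201893309565
rows 2 shift/row [-0.0016  0.0031  0.1961] turn/row [ 0.     -0.0001  0.0006] | tot mm [-0.6  1.3 78.4] deg [ 0.01 -0.02  0.14]
pred [258.1 209.6] green bbox 249 272 181 219 377
[322.3989682  275.39584291]
```

View pics/w5.png

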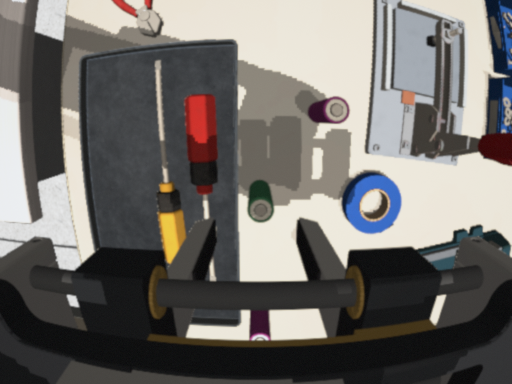

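Request:
carry_out --motion "-0.002 0.016 0.19 0 0 0 0.55; 0 0 0.198 0 0 0 0.55; 0 0 0 0 0 0 0.55; 0 0 0 0 0 0 0; 0 0 0 0 0 0 0; 0 0 0 0 0 0 0; 0 0 0 0 0 0 0; 0 0 0 0 0 0 0"

```text
time: 10.42
tool_pos: [0.4469, -0.1171, 0.0351]
ee_rot: [3.139, 0.001, 1.57]
wrist_force: [-0.2, -0.0, 5.1]
width: 0.0207
finger_force: 30.0
```

Request:
carry_out --motion "0 0 -0.3 0 0 0 0; 0 0 -0.3 0 0 0 0; 0.283 0.116 0 0 0 0 0; 0.283 0.116 0 0 0 0 0; 0.283 0.116 0 0 0 0 0; 0.283 0.116 0 0 0 0 0; 0.283 0.116 0 0 0 0 0; 0.283 0.116 0 0 0 0 0; 0 0 0 0 0 0 0; 0 0 0 0 0 0 0; 0 0 0 0 0 0 0"

```text
time: 11.8
tool_pos: [0.5851, 0.2213, 0.154]
ee_rot: [-3.141, 0.0, 1.569]
wrist_force: [-0.7, -0.2, -0.4]
width: 0.0207
finger_force: 30.0
```

```bash
python3 - <<'E'
from h import *
s=imaging.snapshot("wrist");cv2.imwrite("pics/w6.png",cv2.resize(s["pixels"][80:280,130:400,::-1],None,fx=2,fy=2))
o=readout.get_obs();print(o["tool_pos"],o["width"]);goto(.586,.2225,.0435,np.pi/2)
for X in((.588,.2614,.078),(.588,.2614,.031),(.586,.2235,.031)):print(proj(s,X,"wrist"))
E
```

```text
[0.5851495  0.22123976 0.15428188] 0.02090439895198072
rows 2 shift/row [0.0032 0.002  0.277 ] turn/row [ 0.0001  0.     -0.0005] | tot mm [  1.3   0.8 110.8] deg [ 0.02  0.01 -0.12]
[259.6748071 152.5558452]
[259.17563769 147.75295065]
[257.25047965 184.09213393]
```

View pics/w6.png

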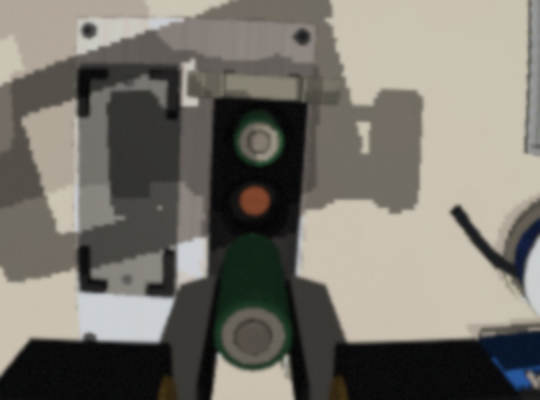

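Request:
carry_out --motion "0.005 0.004 0.2 0 0 0 0; 0 0 0.2 0 0 0 0; 0 0 0.075 0 0 0 0; 0 0 0.075 0 0 0 0; 0 0 0.004 0 0 0 0; 0 0 0 0 0 0 0"

```text
time: 12.6
tool_pos: [0.587, 0.224, 0.0445]
ee_rot: [3.139, -0.001, 1.571]
wrist_force: [-0.4, -0.4, -1.3]
width: 0.0206
finger_force: 30.0
```

Request:
carry_out --motion "-0.008 -0.005 0.005 0 0 0 0; 0 0 0 0 0 0 0; 0 0 0 0 0 0 0.4; 0 0 0 0 0 0 0.4; 0 0 0 0 0 0 0.4; 0 0 -0.3 0 0 0 0.4; 0 0 -0.3 0 0 0 0.4; 0 0 0 0 0 0 0.4"

```text
time: 13.6
tool_pos: [0.5887, 0.2232, 0.1701]
ee_rot: [3.128, -0.004, 1.571]
wrist_force: [-0.1, 0.0, 0.9]
width: 0.0377
finger_force: 0.0
```

```bash
python3 - <<'E'
from h import *
goto(.503,-.175,.125,np.pi/2,7)
E
```

```text
rows 7 shift/row [-0.2846 -0.0616  0.0303] turn/row [ 0.0009 -0.0003 -0.    ] | tot mm [-398.4  -86.3   42.4] deg [ 0.79 -0.23 -0.  ]
```

Request:
carry_out --motion "-0.25 -0.13 0 0 0 0 0.55; -0.25 -0.13 0 0 0 0 0.55; -0.25 -0.13 0 0 0 0 0.55; -0.25 -0.13 0 0 0 0 0.55; -0.25 0.02 0.053 0 0 0 0.55; -0.25 0.02 0.053 0 0 0 0.55; -0.25 0.02 0.053 0 0 0 0.55; -0.246 0.02 0.053 0 0 0 0.55; 0 0 0 0 0 0 0.55; 0 0 0 0 0 0 0.55; 0 0 0 0 0 0 0.55"

```text
time: 14.98
tool_pos: [0.4972, -0.1758, 0.1198]
ee_rot: [3.141, -0.0, 1.572]
wrist_force: [0.2, 0.1, 0.8]
width: 0.0519
finger_force: 0.0
```

```bash
python3 - <<'E'
from h import *
s=imaging.snapshot("wrist");cv2.imwrite("pics/w7.png",s["pixels"][:,:,::-1])
o=readout.get_obs();print(o["tool_pos"],o["ee_rot"],o["width"]);goto(.503,-.1745,.0335,np.pi/2)
capfind(s,(.503,-.1745,.07))
E
```

```text
[ 0.49725987 -0.17581721  0.11996528] [ 3.14103147e+00 -1.18328343e-04  1.57248506e+00] 0.051513336667437154
rows 2 shift/row [0.0032 0.0142 0.2162] turn/row [ 0.0001 -0.      0.0004] | tot mm [ 1.3  5.7 86.5] deg [ 0.03 -0.01  0.1 ]
pred [263.5 204.3] green bbox 253 275 178 202 338
```

View pics/w7.png

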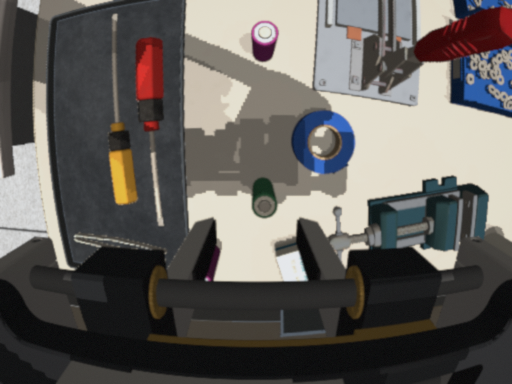

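```bash
python3 - <<'E'
from h import *
s=imaging.snapshot("wrist")
for u in((368,200),(375,248),(330,240),(338,212),(424,182)):
    print(u,[at(s,u,"wrist",z)[:2].round(3) for z in(.03,.06,.09,.12)])
E
python3 - <<'E'
import cv2,numpy as np
a=cv2.imread("pics/scene0.png")[165:235,325:400];b=cv2.imread("pics/top0.png")[95:190,310:385]
c=cv2.imread("pics/w5.png")[210:270,390:500]
r=lambda i:cv2.resize(i,(int(i.shape[1]*420/i.shape[0]),420),interpolation=cv2.INTER_CUBIC)
im=np.hstack([r(a)[:,:400],r(b)[:,:]])
print(r(a).shape,r(b).shape);cv2.imwrite("pics/v.png",im[:,:800])
E
```

```text
(368, 200) [array([ 0.608, -0.182]), array([ 0.595, -0.174]), array([ 0.583, -0.166]), array([ 0.571, -0.158])]
(375, 248) [array([ 0.622, -0.234]), array([ 0.608, -0.22 ]), array([ 0.594, -0.206]), array([ 0.58 , -0.192])]
(330, 240) [array([ 0.571, -0.223]), array([ 0.563, -0.211]), array([ 0.555, -0.198]), array([ 0.547, -0.185])]
(338, 212) [array([ 0.577, -0.194]), array([ 0.568, -0.184]), array([ 0.559, -0.175]), array([ 0.55 , -0.166])]
(424, 182) [array([ 0.671, -0.163]), array([ 0.652, -0.157]), array([ 0.633, -0.151]), array([ 0.613, -0.145])]
(420, 450, 3) (420, 331, 3)
```

View pics/v.png

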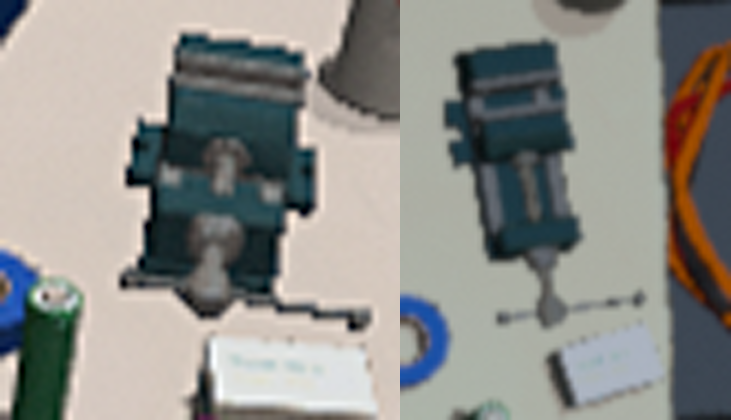

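Request:
carry_out --motion "0.005 0.033 0.21 0 0 0 0.5; 0 0 0.21 0 0 0 0.5; 0 0 0 0 0 0 0.5; 0 0 0 0 0 0 0; 0 0 0 0 0 0 0; 0 0 0 0 0 0 0; 0 0 0 0 0 0 0; 0 0 0 0 0 0 0"

```text
time: 16.08
tool_pos: [0.5048, -0.1766, 0.0376]
ee_rot: [3.139, 0.001, 1.571]
wrist_force: [-0.1, -0.0, 6.1]
width: 0.0205
finger_force: 30.0
```

Request:
carry_out --motion "0 0 -0.3 0 0 0 0; 0 0 -0.3 0 0 0 0; 0.295 -0.075 0 0 0 0 0; 0.295 -0.075 0 0 0 0 0; 0.295 -0.075 0 0 0 0 0; 0.23 0.155 0 0 0 0 0; 0.23 0.155 0 0 0 0 0; 0.23 0.155 0 0 0 0 0; 0.23 0.155 0 0 0 0 0; 0 0 0 0 0 0 0; 0 0 0 0 0 0 0; 0 0 0 0 0 0 0"

```text
time: 17.58
tool_pos: [0.5823, 0.1838, 0.1561]
ee_rot: [3.141, 0.0, 1.569]
wrist_force: [-0.0, -0.7, 0.2]
width: 0.0205
finger_force: 30.0
```

```bash
python3 - <<'E'
from h import *
s=imaging.snapshot("wrist");cv2.imwrite("pics/w8.png",s["pixels"][:,:,::-1])
o=readout.get_obs();print(o["tool_pos"],o["width"]);goto(.584,.184,.047,np.pi/2)
capfind(s,(.586,.2235,.078),rad=20);capfind(s,(.588,.2614,.078),rad=20)
E
```

```text
[0.58237166 0.18372396 0.1562859 ] 0.020854059861948486
rows 2 shift/row [0.0007 0.0039 0.2732] turn/row [ 0.0002 -0.     -0.0004] | tot mm [  0.3   1.6 109.3] deg [ 0.04 -0.   -0.1 ]
pred [260.5 152.7] green bbox 247 272 136 165 254
pred [262.8 109.1] green bbox 249 275 94 120 212
```

Request:
carry_out --motion "-0.007 0.003 0.2 0 0 0 0; 0 0 0.2 0 0 0 0; 0 0 0.07 0 0 0 0; 0 0 0.07 0 0 0 0; 0 0 0 0 0 0 0; 0 0 0 0 0 0 0"

```text
time: 18.38
tool_pos: [0.5842, 0.1837, 0.0492]
ee_rot: [3.139, -0.001, 1.571]
wrist_force: [-0.0, -0.4, -0.0]
width: 0.0207
finger_force: 30.0
```

Request:
carry_out --motion "0 -0.001 0.0145 0 0 0 0; 0 0 0 0 0 0 0; 0 0 0 0 0 0 0.4; 0 0 0 0 0 0 0.4; 0 0 0 0 0 0 0.4; 0 0 -0.3 0 0 0 0.4; 0 0 -0.3 0 0 0 0.4; 0 0 0 0 0 0 0.4; 0 0 0 0 0 0 0.4"

```text
time: 19.5
tool_pos: [0.583, 0.1835, 0.1646]
ee_rot: [-3.142, -0.0, 1.571]
wrist_force: [-0.2, 1.4, 0.1]
width: 0.0376
finger_force: 0.0
```

```bash
python3 - <<'E'
from h import *
goto(.52,.11,.20,np.pi/2)
E
```

```text
rows 2 shift/row [-0.1838 -0.1574 -0.0885] turn/row [-0. -0. -0.] | tot mm [-73.5 -63.  -35.4] deg [-0.   -0.   -0.01]
```

Request:
carry_out --motion "-0.184 -0.158 -0.089 0 0 0 1; -0.184 -0.158 -0.089 0 0 0 1; 0 0 0 0 0 0 1; 0 0 0 0 0 0 1"

```text
time: 20.0
tool_pos: [0.5194, 0.1102, 0.1985]
ee_rot: [-3.139, -0.0, 1.57]
wrist_force: [-0.3, -0.7, -0.6]
width: 0.0741
finger_force: 0.0
```

```bash
python3 - <<'E'
from h import *
s=imaging.snapshot("wrist");cv2.imwrite("pics/w9.png",s["pixels"][:,:,::-1])
h=cv2.cvtColor(s["pixels"],cv2.COLOR_RGB2HSV)
R=10.5/1000
for X in((.584,.1855,.078),(.586,.2235,.078),(.588,.2614,.078)):
    u=proj(s,X,"wrist");X=np.array(X)
    yy,xx=np.mgrid[:384,:512]
    nr=np.hypot(xx-u[0],yy-u[1])<11
    cap=nr&(h[:,:,1]<90)&(h[:,:,2]>90); gr=nr&(h[:,:,0]>55)&(h[:,:,0]<95)&(h[:,:,1]>=90)
    ys,xs=np.nonzero(cap);c=(xs.mean(),ys.mean())
    print(u.round(1),len(xs),gr.sum(),np.round(c,1),at(s,c,"wrist",.078).round(4))
o=readout.get_obs();print(o["time"],o["tool_pos"])
o={"tool_pos":o["tool_pos"],"ee_rot":o["ee_rot"]};goto(.3827,.3257,.10,np.pi/2-.194,8)
E
```

```text
[320.4 114.5] 252 101 [320.  115.2] [0.5836 0.1847 0.078 ]
[322.5  77.8] 251 98 [321.6  77.5] [0.5852 0.2238 0.078 ]
[323.9  42.7] 246 99 [323.3  40.8] [0.5875 0.2634 0.078 ]
20.05 [0.51957634 0.11043359 0.1983568 ]
rows 8 shift/row [ 0.1346 -0.0853  0.0618] turn/row [-0.0002  0.      0.0116] | tot mm [ 215.3 -136.5   98.8] deg [-1.800e-01  1.000e-02  1.113e+01]
```

Request:
carry_out --motion "0.2153 -0.1365 0.08 0 0 0 0.6; 0.2153 -0.1365 0.08 0 0 0 0.6; 0.2153 -0.1365 0.08 0 0 0 0.6; 0.2153 -0.1365 0.08 0 0 0 0.6; 0.2153 -0.1365 0.08 0 0 0 0.6; 0 0 0 0 0 0.0464 0.6; 0 0 0 0 0 0.0464 0.6; 0 0 0 0 0 0 0.6; 0 0 0 0 0 0 0.6"

```text
time: 21.18
tool_pos: [0.3832, 0.3255, 0.1195]
ee_rot: [-3.14, 0.001, 1.378]
wrist_force: [0.7, -0.4, 0.5]
width: 0.0567
finger_force: 0.0
```

```bash
cat >> h.py <<'E'
def blob(s,X,lo=(4,110,60),hi=(20,255,255),z=.008):
    h=cv2.cvtColor(s["pixels"],cv2.COLOR_RGB2HSV);m=cv2.inRange(h,lo,hi);u=proj(s,X,"wrist")
    k,l,st,ce=cv2.connectedComponentsWithStats(m);i=1+np.argmax(st[1:,4]*(np.hypot(*(ce[1:]-u).T)<80))
    c=max(cv2.findContours((l==i).astype(np.uint8),cv2.RETR_EXTERNAL,cv2.CHAIN_APPROX_NONE)[0],key=len)[:,0,:]
    W=np.array([at(s,p,"wrist",z)[:2] for p in c],np.float32)
    (cx,cy),(w,hh),an=cv2.minAreaRect(W*1000);print("pred px",u.round(),"bbox",st[i],"rect mm",round(cx,1),round(cy,1),round(w,1),round(hh,1),"ang",round(an,2))
E
python3 - <<'E'
from h import *
s=imaging.snapshot("wrist");cv2.imwrite("pics/w10.png",s["pixels"][:,:,::-1])
blob(s,(.3827,.3257,.008))
o=readout.get_obs();print(o["tool_pos"],o["ee_rot"]);goto(.3827,.3257,.003,np.pi/2-.194)
E
```

```text
pred px [255. 188.] bbox [ 243  124   25  124 2869] rect mm 382.2 326.0 128.6 24.2 ang 78.45
[0.38337428 0.32542715 0.11978117] [-3.14079105e+00  6.02861019e-04  1.37750448e+00]
rows 2 shift/row [ 0.0005 -0.0016  0.292 ] turn/row [-0.0002  0.0001  0.0002] | tot mm [  0.2  -0.6 116.8] deg [-0.05  0.03  0.04]
```

Request:
carry_out --motion "0.002 -0.004 0.25 0 0 0 0.5; 0 0 0.25 0 0 0 0.5; 0 0 0.03 0 0 0 0.5; 0 0 0 0 0 0 0.5; 0 0 0 0 0 0 0.5"

```text
time: 21.85
tool_pos: [0.3846, 0.327, 0.017]
ee_rot: [3.138, -0.004, 1.376]
wrist_force: [0.0, -0.3, 0.4]
width: 0.0468
finger_force: 0.0
```

Request:
carry_out --motion "-0.005 -0.008 0.04 0 0 0 0.5; 0 0 0.03 0 0 0 0.5; 0 0 0 0 0 0 0.5; 0 0 0 0 0 0 0.5"

```text
time: 22.35
tool_pos: [0.3809, 0.3251, 0.0003]
ee_rot: [-3.141, 0.0, 1.376]
wrist_force: [-0.0, -0.3, 1.2]
width: 0.0468
finger_force: 0.1
```

Request:
carry_out --motion "0 0.003 -0.008 0 0 0 0.5; 0 0 0 0 0 0 0; 0 0 0 0 0 0 0; 0 0 0 0 0 0 0; 0 0 0 0 0 0 0; 0 0 0 0 0 0 0; 0 0 -0.1 0 0 0 0; 0 0 -0.3 0 0 0 0; 0 0 -0.3 0 0 0 0; 0 0 0 0 0 0 0; 0 0 0 0 0 0 0"

```text
time: 23.72
tool_pos: [0.3809, 0.3246, 0.1409]
ee_rot: [-3.14, 0.001, 1.376]
wrist_force: [0.3, 0.0, -2.8]
width: 0.0246
finger_force: 30.0
```

```bash
python3 - <<'E'
from h import *
s=imaging.snapshot("wrist");cv2.imwrite("pics/w11.png",s["pixels"][:,:,::-1])
o=readout.get_obs();print(o["tool_pos"],o["ee_rot"],o["width"],o["finger_force"],o["wrist_force"],o["wrist_torque"])
z=o["tool_pos"][2]+.005;blob(s,(*o["tool_pos"][:2],z),z=z)
E
```

```text
[0.38035211 0.32424172 0.13969674] [-3.13859199e+00  2.94055142e-03  1.37633158e+00] 0.024353693222134643 29.997662901878357 [-0.65364433  0.25167972 -2.71167602] [-0.06880985  0.07044847  0.01427398]
pred px [255. 230.] bbox [ 235  124   46  158 6175] rect mm 385.4 337.9 103.4 29.1 ang 78.95
```

Request:
carry_out --motion "0 0 0 0 0 -0.0692 0; 0 0 0 0 0 0 0; 0 0 0 0 0 0 0"

```text
time: 24.15
tool_pos: [0.3809, 0.3246, 0.1404]
ee_rot: [-3.139, 0.002, 1.519]
wrist_force: [0.0, -0.3, -1.6]
width: 0.0243
finger_force: 30.0
```

```bash
python3 - <<'E'
from h import *
o=readout.get_obs();print(o["tool_pos"],o["ee_rot"]);goto(.586,.2225,.14,1.521)
E
```

```text
[0.38086352 0.32455944 0.1403753 ] [-3.13915551e+00  1.78256877e-03  1.51925471e+00]
rows 4 shift/row [-0.1142  0.2627  0.    ] turn/row [-0.0003  0.0002 -0.0002] | tot mm [-91.4 210.1   0. ] deg [-0.14  0.1  -0.1 ]
```

Request:
carry_out --motion "-0.091 0.21 0 0 0 0 0; -0.091 0.21 0 0 0 0 0; -0.091 0.21 0 0 0 0 0; -0.091 0.21 0 0 0 0 0; -0.091 0.21 0 0 0 0 0; 0 0 0 0 0 0 0; 0 0 0 0 0 0 0; 0 0 0 0 0 0 0; 0 0 0 0 0 0 0"

```text
time: 25.28
tool_pos: [0.586, 0.2245, 0.1424]
ee_rot: [3.141, -0.0, 1.522]
wrist_force: [0.5, -0.6, -1.9]
width: 0.0244
finger_force: 30.0
```

```bash
python3 - <<'E'
from h import *
s=imaging.snapshot("wrist");cv2.imwrite("pics/w12.png",s["pixels"][:,:,::-1])
o=readout.get_obs();print(o["tool_pos"],o["ee_rot"]);goto(.586,.2225,.1,1.521)
z=o["tool_pos"][2]+.005;blob(s,(*o["tool_pos"][:2],z),z=z)
E
```

```text
[0.58611955 0.22444653 0.14236088] [ 3.14123902e+00 -2.84145854e-04  1.52224826e+00]
rows 1 shift/row [-9.800e-03 -2.000e-04  2.118e-01] turn/row [ 0.0002 -0.0001  0.0006] | tot mm [-2.  -0.  42.4] deg [ 0.02 -0.02  0.07]
pred px [256. 230.] bbox [ 235  124   44  158 6272] rect mm 586.6 238.7 102.7 25.5 ang 86.84
```

View pics/w12.png

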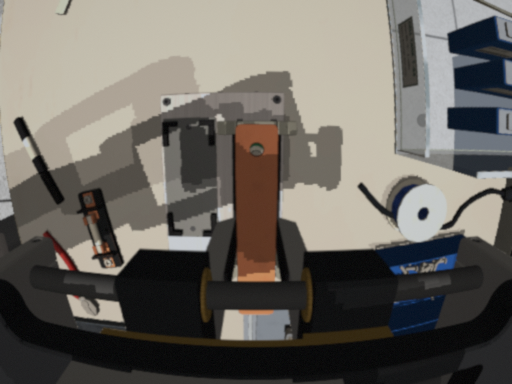

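Request:
carry_out --motion "-0.008 -0.003 0.1 0 0 0 0; 0 0 0.1 0 0 0 0; 0 0 0 0 0 0 0; 0 0 0 0 0 0 0; 0 0 0 0 0 0 0"

```text
time: 25.95
tool_pos: [0.5869, 0.2225, 0.1036]
ee_rot: [3.139, -0.001, 1.521]
wrist_force: [-0.5, 0.4, -1.3]
width: 0.0245
finger_force: 30.0
```

Request:
carry_out --motion "0.003 -0.003 0.05 0 0 0 0; 0 0 0.04 0 0 0 0; 0 0 0 0 0 0 0; 0 0 0 0 0 0 0"

```text
time: 26.45
tool_pos: [0.5856, 0.2228, 0.0838]
ee_rot: [-3.141, -0.0, 1.521]
wrist_force: [-0.1, 0.9, -1.5]
width: 0.0246
finger_force: 30.0
```

Request:
carry_out --motion "0 0 0.012 0 0 0 0; 0 0 0 0 0 0 0; 0 0 0 0 0 0 0"

```text
time: 26.82
tool_pos: [0.5856, 0.2228, 0.0817]
ee_rot: [3.141, -0.0, 1.521]
wrist_force: [0.5, 0.0, -1.1]
width: 0.0245
finger_force: 30.0
```

Request:
carry_out --motion "0 0 0.008 0 0 0 0; 0 0 0 0 0 0 0; 0 0 0 0 0 0 0"

```text
time: 27.2
tool_pos: [0.5856, 0.2228, 0.08]
ee_rot: [3.142, -0.0, 1.521]
wrist_force: [0.6, 0.1, -1.4]
width: 0.0243
finger_force: 30.0
```

Request:
carry_out --motion "0 0 0.003 0 0 0 0; 0 0 0 0 0 0 0.42; 0 0 0 0 0 0 0.42; 0 0 0 0 0 0 0.42; 0 0 -0.1 0 0 0 0.42; 0 0 -0.25 0 0 0 0.42; 0 0 -0.25 0 0 0 0.42; 0 0 0 0 0 0 0.42; 0 0 0 0 0 0 0.42"

```text
time: 28.32
tool_pos: [0.5856, 0.2228, 0.2001]
ee_rot: [3.141, -0.0, 1.521]
wrist_force: [0.2, -0.2, 0.4]
width: 0.0396
finger_force: 0.0
```

```bash
python3 - <<'E'
from h import *
s=imaging.snapshot("wrist");cv2.imwrite("pics/w13.png",s["pixels"][:,:,::-1])
blob(s,(.586,.2235,.086),z=.086)
o=readout.get_obs();print(o["tool_pos"],o["width"]);goto(.3875,.155,.13,np.pi/2+.125)
t=imaging.snapshot("top");h=cv2.cvtColor(t["pixels"],cv2.COLOR_RGB2HSV)
E
```

```text
pred px [256. 187.] bbox [ 243  123   27  123 2966] rect mm 585.8 224.3 128.4 27.0 ang 86.66
[0.58500636 0.22264036 0.19850206] 0.03970277201794622
rows 4 shift/row [-0.0966 -0.2422  0.0861] turn/row [-0.0002  0.     -0.0208] | tot mm [ -77.3 -193.8   68.9] deg [ -0.1    0.02 -10.  ]
```

Request:
carry_out --motion "0 0 0 0 0 -0.0833 0.65; -0.027 -0.252 0.03 0 0 0 0.65; -0.027 -0.252 0.1 0 0 0 0.65; -0.027 -0.252 0.1 0 0 0 0.65; -0.027 -0.252 0.1 0 0 0 0.65; 0 0 0 0 0 0 0.65; 0 0 0 0 0 0 0.65; 0 0 0 0 0 0 0.65"

```text
time: 29.42
tool_pos: [0.39, 0.1767, 0.1345]
ee_rot: [3.139, -0.0, 1.695]
wrist_force: [-0.6, 0.6, -0.1]
width: 0.0612
finger_force: 0.0
```

```bash
python3 - <<'E'
from h import *
s=imaging.snapshot("wrist");cv2.imwrite("pics/w14.png",s["pixels"][:,:,::-1])
o=readout.get_obs();print(o["tool_pos"],o["ee_rot"],o["width"]);goto(.3875,.1762,.02,np.pi/2+.125)
# dark base, in region |y|<.. around prediction
m=cv2.inRange(cv2.cvtColor(s["pixels"],cv2.COLOR_RGB2HSV),(0,0,0),(180,255,55))
u=proj(s,(.3875,.1762,.009),"wrist");print(u)
# sample along across-lines at several lengths: world profile of brightness
R=Ro.from_euler("z",.125).as_matrix()
V=s["pixels"].astype(int).sum(2)
for yl in(-.06,-.047,-.03,-.015,.015,.03,.047,.06):
    row=[]
    for xl in np.arange(-.026,.0261,.002):
        q=proj(s,R@[xl,yl,0]+[.3875,.1762,.009],"wrist").round().astype(int);row.append(V[q[1],q[0]]//3 if 0<=q[1]<384 else -1)
    print(yl,row)
for xl in(-.014,.014):
    print(xl,[(round(yl*1e3),int(V[tuple(proj(s,R@[xl,yl,0]+[.3875,.1762,.009],"wrist").round().astype(int)[::-1])]//3)) for yl in np.arange(.03,.066,.002)],[(round(yl*1e3),int(V[tuple(proj(s,R@[xl,yl,0]+[.3875,.1762,.009],"wrist").round().astype(int)[::-1])]//3)) for yl in np.arange(-.066,-.03,.002)])
E
```

```text
[0.39002645 0.17668757 0.1344794 ] [ 3.13946999e+00 -4.14576905e-04  1.69542619e+00] 0.06086951057444942
rows 2 shift/row [-0.0005 -0.007   0.2862] turn/row [ 0.0005 -0.0001 -0.0001] | tot mm [ -0.2  -2.8 114.5] deg [ 0.12 -0.02 -0.02]
[253.86568105 185.98752288]
-0.06 [np.int64(192), np.int64(192), np.int64(191), np.int64(191), np.int64(192), np.int64(191), np.int64(190), np.int64(190), np.int64(191), np.int64(191), np.int64(191), np.int64(192), np.int64(192), np.int64(191), np.int64(192), np.int64(192), np.int64(191), np.int64(192), np.int64(191), np.int64(191), np.int64(192), np.int64(192), np.int64(191), np.int64(192), np.int64(191), np.int64(192), np.int64(192)]
-0.047 [np.int64(191), np.int64(191), np.int64(192), np.int64(190), np.int64(148), np.int64(83), np.int64(39), np.int64(37), np.int64(39), np.int64(115), np.int64(154), np.int64(172), np.int64(168), np.int64(165), np.int64(179), np.int64(165), np.int64(153), np.int64(68), np.int64(37), np.int64(37), np.int64(42), np.int64(148), np.int64(183), np.int64(191), np.int64(191), np.int64(191), np.int64(192)]
-0.03 [np.int64(191
[... 2410 characters left out ...]
46, 16), (48, 12), (50, 17), (52, 64), (54, 85), (56, 84), (58, 81), (60, 78), (62, 78), (64, 79)] [(-66, 191), (-64, 192), (-62, 191), (-60, 190), (-58, 191), (-56, 192), (-54, 191), (-52, 141), (-50, 83), (-48, 37), (-46, 39), (-44, 39), (-42, 39), (-40, 39), (-38, 36), (-36, 38), (-34, 37), (-32, 21)]
0.014 [(30, 18), (32, 16), (34, 15), (36, 15), (38, 13), (40, 14), (42, 15), (44, 16), (46, 14), (48, 12), (50, 26), (52, 66), (54, 78), (56, 78), (58, 79), (60, 79), (62, 78), (64, 78)] [(-66, 191), (-64, 192), (-62, 192), (-60, 192), (-58, 191), (-56, 192), (-54, 191), (-52, 168), (-50, 120), (-48, 47), (-46, 41), (-44, 40), (-42, 42), (-40, 39), (-38, 38), (-36, 36), (-34, 45), (-32, 31)]
```

Request:
carry_out --motion "0 -0.014 0.25 0 0 0 0.55; 0 0 0.25 0 0 0 0.55; 0 0 0.07 0 0 0 0.55; 0 0 0 0 0 0 0.55; 0 0 0 0 0 0 0.55"

```text
time: 30.1
tool_pos: [0.3876, 0.1766, 0.0217]
ee_rot: [3.137, -0.001, 1.696]
wrist_force: [-0.1, 0.6, 0.6]
width: 0.0515
finger_force: 0.0
```

Request:
carry_out --motion "0 -0.003 0.05 0 0 0 0.55; 0 0 0.03 0 0 0 0.55; 0 0 0 0 0 0 0.55; 0 0 0 0 0 0 0.55"

```text
time: 30.6
tool_pos: [0.3849, 0.1759, 0.0035]
ee_rot: [3.141, -0.0, 1.696]
wrist_force: [-0.3, 0.0, -0.3]
width: 0.0518
finger_force: 0.0
```

Request:
carry_out --motion "0 0.01 0.006 0 0 0 0.55; 0 0 0 0 0 0 0; 0 0 0 0 0 0 0; 0 0 0 0 0 0 0; 0 0 0 0 0 0 0; 0 0 0 0 0 0 0"

```text
time: 31.35
tool_pos: [0.3869, 0.1761, 0.0022]
ee_rot: [3.141, -0.0, 1.696]
wrist_force: [-0.4, -0.3, 0.3]
width: 0.0333
finger_force: 30.0
```

Request:
carry_out --motion "0 0 -0.1 0 0 0 0; 0 0 -0.2 0 0 0 0; 0 0 -0.2 0 0 0 0; 0 0 0 0 0 0.0836 0; 0 0 0 0 0 0 0; 0 0 0 0 0 0 0"

```text
time: 32.1
tool_pos: [0.3861, 0.1759, 0.1012]
ee_rot: [-3.14, 0.001, 1.523]
wrist_force: [-0.6, -0.0, -1.3]
width: 0.0332
finger_force: 30.0
```

```bash
python3 - <<'E'
from h import *
o=readout.get_obs();print(o["tool_pos"],o["width"],o["wrist_force"]);goto(.514,.2338,.105,1.521)
E
```

```text
[0.386081   0.17588409 0.10121906] 0.0331707389129543 [-0.61878156 -0.03600927 -1.26992639]
rows 3 shift/row [ 0.1066  0.2083 -0.0068] turn/row [-0.0003  0.0001  0.0003] | tot mm [ 64.  125.   -4.1] deg [-0.11  0.03  0.11]
```

Request:
carry_out --motion "0.107 0.208 0 0 0 0 0; 0.107 0.208 0 0 0 0 0; 0.106 0.208 0 0 0 0 0; 0 0 0 0 0 0 0; 0 0 0 0 0 0 0; 0 0 0 0 0 0 0"

```text
time: 32.85
tool_pos: [0.5136, 0.2334, 0.1021]
ee_rot: [-3.141, 0.0, 1.521]
wrist_force: [0.1, -0.7, -1.3]
width: 0.0335
finger_force: 30.0
```

```bash
python3 - <<'E'
from h import *
s=imaging.snapshot("wrist");cv2.imwrite("pics/w15.png",s["pixels"][:,:,::-1])
o=readout.get_obs();p=o["tool_pos"];print(p,o["ee_rot"]);goto(.514,.2338,.011,1.521)
V=s["pixels"].astype(int).sum(2)//3
R=Ro.from_euler("z",o["ee_rot"][2]-np.pi/2).as_matrix()
g=lambda xl,yl:int(V[tuple(proj(s,R@[xl,yl,0]+[p[0],p[1],p[2]-.0022+.009],"wrist").round().astype(int)[::-1])])
for xl in(-.013,0,.013):print(xl,[(round(y*1e3),g(xl,y)) for y in np.arange(.036,.066,.002)])
for yl in(.03,.045):print(yl,[(round(x*1e3),g(x,yl)) for x in np.arange(-.026,.027,.002)])
E
```

```text
[0.51376114 0.23341173 0.10241614] [-3.14155493e+00 -3.38631982e-05  1.52095852e+00]
rows 2 shift/row [0.001  0.0006 0.2285] turn/row [-0. -0. -0.] | tot mm [ 0.4  0.2 91.4] deg [-0. -0. -0.]
-0.013 [(36, 15), (38, 16), (40, 18), (42, 15), (44, 16), (46, 15), (48, 16), (50, 18), (52, 23), (54, 52), (56, 51), (58, 51), (60, 54), (62, 20), (64, 14), (66, 55)]
0 [(36, 68), (38, 81), (40, 59), (42, 56), (44, 92), (46, 75), (48, 69), (50, 35), (52, 26), (54, 56), (56, 55), (58, 57), (60, 39), (62, 40), (64, 60), (66, 80)]
0.013 [(36, 16), (38, 15), (40, 15), (42, 14), (44, 16), (46, 16), (48, 19), (50, 19), (52, 37), (54, 57), (56, 56), (58, 55), (60, 55), (62, 15), (64, 14), (66, 56)]
0.03 [(-26, 85), (-24, 84), (-22, 84), (-20, 91), (-18, 75), (-16, 9), (-14, 12), (-12, 11), (-10, 10), (-8, 12), (-6, 12), (-4, 13), (-2, 12), (0, 13), (2, 13), (4, 8), (6, 13), (8, 12), (10, 14), (12, 17), (14, 15), (16, 10), (18, 64), (20, 104), (22, 104), (24, 102), (26, 101)]
0.045 [(-26, 85), (-24, 85), (-22, 85), (-20, 84), (-18, 68), (-16, 14), (-14, 14), (-12, 18), (-10, 14), (-8, 29), (-6, 76), (-4, 72), (-2, 86), (0, 90), (2, 80), (4, 80), (6, 62), (8, 16), (10, 15), (12, 15), (14, 15), (16, 30), (18, 59), (20, 100), (22, 104), (24, 99), (26, 100)]
```

Request:
carry_out --motion "0 0 0.2 0 0 0 0; 0 0 0.15 0 0 0 0; 0 0 0 0 0 0 0; 0 0 0 0 0 0 0; 0 0 0 0 0 0 0"

```text
time: 33.52
tool_pos: [0.516, 0.2342, 0.0345]
ee_rot: [3.138, -0.002, 1.521]
wrist_force: [-0.3, 0.7, -1.0]
width: 0.0335
finger_force: 30.0
```

Request:
carry_out --motion "0 -0.008 0.07 0 0 0 0; 0 0 0.035 0 0 0 0; 0 0 0 0 0 0 0; 0 0 0 0 0 0 0"

```text
time: 34.02
tool_pos: [0.5127, 0.2338, 0.0108]
ee_rot: [-3.141, 0.0, 1.521]
wrist_force: [-1.3, 0.1, -0.2]
width: 0.0336
finger_force: 30.0
```

Request:
carry_out --motion "0 0 0 0 0 0 0.46; 0 0 0 0 0 0 0.46; 0 0 0 0 0 0 0.46; 0 0 -0.05 0 0 0 0.46; 0 0 -0.2 0 0 0 0.46; 0 0 -0.25 0 0 0 0.46; 0 0 0 0 0 0 0.46; 0 0 0 0 0 0 0.46"

```text
time: 35.02
tool_pos: [0.513, 0.2338, 0.1114]
ee_rot: [3.141, -0.0, 1.521]
wrist_force: [-1.0, -0.1, -0.6]
width: 0.0435
finger_force: 0.0
```

```bash
python3 - <<'E'
from h import *
s=imaging.snapshot("wrist");cv2.imwrite("pics/w16.png",s["pixels"][:,:,::-1])
o=readout.get_obs();p=o["tool_pos"];print(p,o["time"],o["width"],o["wrist_force"])
V=s["pixels"].astype(int).sum(2)//3
R=Ro.from_euler("z",-.05).as_matrix()
g=lambda xl,yl:int(V[tuple(proj(s,R@[xl,yl,0]+[.514,.2338,.018],"wrist").round().astype(int)[::-1])])
for xl in(-.013,.013):print(xl,[(round(y*1e3),g(xl,y)) for y in np.r_[np.arange(-.06,-.045,.002),np.arange(.046,.062,.002)]])
for yl in(-.033,-.015,.03):print(yl,[(round(x*1e3),g(x,yl)) for x in np.arange(-.024,.025,.002)])
blob(s,(.586,.2235,.086),z=.086)
t=imaging.snapshot("top");T=cv2.cvtColor(t["pixels"],cv2.COLOR_RGB2HSV);m=cv2.inRange(T,(130,60,30),(170,255,255))
k,l,st,ce=cv2.connectedComponentsWithStats(m)
for i in range(1,k):
    if st[i,4]>12 and 240<ce[i][0]<375 and 150<ce[i][1]<240:print("purple",ce[i].round(1),st[i])
E
```

```text
[0.51230989 0.23357824 0.11014135] 35.075 0.0431070583266964 [-0.36865699 -0.18409402  0.20259183]
-0.013 [(-60, 45), (-58, 29), (-56, 28), (-54, 94), (-52, 105), (-50, 46), (-48, 38), (-46, 39), (46, 14), (48, 16), (50, 12), (52, 24), (54, 51), (56, 52), (58, 33), (60, 14)]
0.013 [(-60, 47), (-58, 39), (-56, 35), (-54, 94), (-52, 115), (-50, 61), (-48, 39), (-46, 38), (46, 16), (48, 14), (50, 15), (52, 38), (54, 51), (56, 52), (58, 31), (60, 20)]
-0.033 [(-24, 75), (-22, 106), (-20, 115), (-18, 41), (-16, 24), (-14, 20), (-12, 23), (-10, 22), (-8, 23), (-6, 24), (-4, 22), (-2, 20), (0, 22), (2, 24), (4, 32), (6, 33), (8, 33), (10, 30), (12, 32), (14, 38), (16, 108), (18, 135), (20, 127), (22, 121), (24, 117)]
-0.015 [(-24, 72), (-22, 73), (-20, 73), (-18, 53), (-16, 21), (-14, 19), (-12, 17), (-10, 12), (-8, 19), (-6, 69), (-4, 111), (-2, 126), (0, 127), (2, 110), (4, 57), (6, 21), (8, 19), (10, 18), (12, 20), (14, 39), (16, 115), (18, 137), (20, 138), (22, 138), (24, 138)]
0.03 [(-24, 51), (-22, 57), (-20, 48), (-18, 21), (-16, 15), (-14, 13), (-12, 12), (-10, 13), (-8, 16), (-6, 19), (-4, 14), (-2, 16), (0, 18), (2, 19), (4, 19), (6, 15), (8, 20), (10, 20), (12, 23), (14, 24), (16, 42), (18, 52), (20, 52), (22, 52), (24, 52)]
pred px [353. 223.] bbox [ 333  136   42  117 3534] rect mm 586.0 244.2 89.1 26.4 ang 87.1
purple [279.2 191.9] [278 189   5   6  16]
purple [351.3 210.3] [348 208   8   5  29]
```

```bash
python3 -c "
from h import *
print(robot.close_job())"
```

```text
the job is handed in; nothing more can be done
None
```

The job is handed in at about 35 s of the 118 s allowed, and no verdict came back. By my last wrist-camera measurements the three green cells stand in the pockets, the busbar lies across them in the post slots, the fuse block is within about 2 mm of its nest centre, and the purple cells have not moved.

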